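Re-house the ferrite ring cores on their spindle stands

TASK

The three ferrite ring cores are on the wrong stands: move each to its own, the largest core onto the stand with the widest round base, the middle one onto the middle round base and the smallest onto the narrowest, each lying flat on the base with the spindle through its hole. Use the empty square-based stand as the parking place: sit one core on its spindle along the way, and leave it empty again at the end. Ferrite is brittle, so set every core down rather than dropping it, and leave the multimeter, the jar and the screwdriver where they are.

Things in the scene. Friction and masses are not known exactly. Their poses are not given: they have to be found in the camera images.
- core_large: dark grey ferrite ring core, the largest of the three: a plain ring 68 mm across and 36 mm high with a through hole of 28 mm, lying flat (hole upright), about 500 g, brittle. Origin: centre of its underside; z is the ring's axis, up. At the start it sits on a wrong stand, over that stand's spindle
- core_medium: dark grey ferrite ring core, the middle-sized of the three: a plain ring 52 mm across and 32 mm high with a through hole of 26 mm, lying flat (hole upright), about 240 g, brittle. Origin: centre of its underside; z is the ring's axis, up. At the start it sits on a wrong stand, over that stand's spindle
- core_small: dark grey ferrite ring core, the smallest of the three: a plain ring 40 mm across and 28 mm high with a through hole of 24 mm, lying flat (hole upright), about 110 g, brittle. Origin: centre of its underside; z is the ring's axis, up. At the start it sits on a wrong stand, over that stand's spindle
- stand_wide: aluminium spindle stand with the widest round base: 120 mm diameter, 10 mm thick, fixed to the bench, with an upright steel spindle of 8 mm diameter in its centre whose tip is 55 mm above the bench (45 mm above the base's top). Origin: centre of the base's underside, on the bench; z up along the spindle. Home of the largest core
- stand_mid: aluminium spindle stand with the middle round base: 94 mm diameter, 10 mm thick, fixed to the bench, with an upright steel spindle of 8 mm diameter in its centre whose tip is 55 mm above the bench (45 mm above the base's top). Origin: centre of the base's underside, on the bench; z up along the spindle. Home of the middle-sized core
- stand_narrow: aluminium spindle stand with the narrowest round base: 70 mm diameter, 10 mm thick, fixed to the bench, with an upright steel spindle of 8 mm diameter in its centre whose tip is 55 mm above the bench (45 mm above the base's top). Origin: centre of the base's underside, on the bench; z up along the spindle. Home of the smallest core
- stand_square: aluminium spindle stand with a square base of 100 x 100 mm, 10 mm thick, fixed to the bench, with an upright steel spindle of 8 mm diameter in its centre whose tip is 55 mm above the bench (45 mm above the base's top). Origin: centre of the base's underside, on the bench; z up along the spindle. The spare: empty at the start and at the end
- multimeter: bystander: hand-held multimeter, yellow and black, 170 x 85 x 46 mm, lying face up to the left of the stands, loose. Origin: centre of its underside; x along its length
- jar: bystander: small closed jar, 56 mm across, 60 mm high, standing to the right of the stands, loose. Origin: centre of its underside
- screwdriver: bystander: screwdriver lying loose between the stands, pointing away from the robot, its handle 26 mm thick. Its x axis runs along it from handle to tip
Mind the look-alikes: they are no part of the job. Leave any green, pink or red look-alike of the core_medium alone.

How it is judged (in metres and radians):
On the way:
1. one core sits on the square spare stand, flat on its base with the spindle through it, let go by the fingers (((horizontal distance between core_large and stand_square below 0.012 m and z of core_large in the frame of stand_square between 0.007 and 0.0135 m and angle between core_large's own z axis and vertical below 0.1 rad and contact force between the fingers and core_large below 0.05 N) or (horizontal distance between core_medium and stand_square below 0.012 m and z of core_medium in the frame of stand_square between 0.007 and 0.0135 m and angle between core_medium's own z axis and vertical below 0.1 rad and contact force between the fingers and core_medium below 0.05 N) or (horizontal distance between core_small and stand_square below 0.012 m and z of core_small in the frame of stand_square between 0.007 and 0.0135 m and angle between core_small's own z axis and vertical below 0.1 rad and contact force between the fingers and core_small below 0.05 N))), for 0.2 s.
At the end, for the whole second after the job is handed in: Largest core on the wide, middle on the mid and smallest on the narrow round stand, each within 12 mm of the stand's axis, flat (tilt under 0.1 rad) on the base (underside 7 to 13.5 mm above the bench), released and at rest; the square stand is therefore empty (horizontal distance between core_large and stand_wide below 0.012 m and z of core_large in the frame of stand_wide between 0.007 and 0.0135 m and angle between each of core_large, core_medium, core_small's own z axis and vertical below 0.1 rad and horizontal distance between core_medium and stand_mid below 0.012 m and z of core_medium in the frame of stand_mid between 0.007 and 0.0135 m and horizontal distance between core_small and stand_narrow below 0.012 m and z of core_small in the frame of stand_narrow between 0.007 and 0.0135 m and linear speed of each of core_large, core_medium, core_small below 0.02 m/s and angular speed of each of core_large, core_medium, core_small below 0.2 rad/s and contact force between the fingers and core_large below 0.05 N and contact force between the fingers and core_medium below 0.05 N and contact force between the fingers and core_small below 0.05 N); the robot touches nothing.
It fails at once if the large core is dropped: it falls free of the fingers faster than 0.5 m/s (a drop of about 13 mm) (contact force between the fingers and core_large below 0.05 N and linear speed of core_large above 0.5 m/s).
It fails at once if the medium core is dropped: it falls free of the fingers faster than 0.5 m/s (a drop of about 13 mm) (contact force between the fingers and core_medium below 0.05 N and linear speed of core_medium above 0.5 m/s).
It fails at once if the small core is dropped: it falls free of the fingers faster than 0.5 m/s (a drop of about 13 mm) (contact force between the fingers and core_small below 0.05 N and linear speed of core_small above 0.5 m/s).
It fails at once if the multimeter, the jar or the screwdriver is moved by more than 20 mm (distance of any of multimeter, jar, screwdriver from where it was at the start of the episode above 0.02 m).
It also fails if it takes over 106 s, if anything falls off the work surface, if the arm or the gripper's body presses on something with over 40 N, if the wrist force passes 120 N, or if a joint passes its speed limit or range.

ROBOT

A 6-joint arm with a two-finger parallel gripper is mounted at the origin on the work surface. World frame = base frame: x ahead of the robot, y to its left, z up, the work surface at z = 0. Lengths are in mm, angles in rad, forces in N, time in s.
With the tool pointing down it reaches from about 275 to 1000 mm from the base axis. Payload 8.4 kg.
Tool frame: the origin (TCP) lies where the fingers leave the gripper's body, on its centre line; the fingertips stand 73 mm ahead of it and the grasp point (between the pads) lies 54 mm ahead of it (grip_point_offset is the distance from the TCP to the grasp point, in mm); z points along the fingers, y is the direction in which the jaws open and shut (so a half turn about z gives the same grasp; the last joint's range is limited). The gripper opens to 85 mm and grips with 20 to 120 N. Pads are 22 mm wide; open, the fingers measure 114 mm over their backs; the gripper's body (76 mm by 85 mm) begins 54 mm behind the grasp point. The pads swing forward as they close: fully open they stand 13 mm farther back than shut.
Start: joints at [-1.114, 0.353, 1.633, -0, 1.155, -0.002], TCP at [276.795, -560.369, 303.881] pointing down, gripper open.
Joint ranges: [-2.63, 2.63], [-0.92, 2.1], [0.06, 2.66], [-1.3, 4.44], [0, 2.69], [-3.02, 3.02]. Speed limits (rad/s): [2.22, 2.22, 2.79, 3.14, 3.14, 3.14].

INTERFACE

Orientations are given as [roll, pitch, yaw] about the fixed x, y, z axes, in that order (R = Rz(yaw) Ry(pitch) Rx(roll)).
In Python, from rig import sense, grab_frame, sign_off, grip_point_offset gives the robot as it stands. The module is installed in compiled form; this text tells all that it offers.
- The arm moves only by the tool drive_tool, never from a script. Its argument "targets" is one flat list of numbers, 7 for each row, row after row: the shift along the tool's x, y, z in m, then the turn, a rotation vector about the tool's x, y, z in rad, then the opening, from 0 (shut) to 1 (fully open). In form: [tx, ty, tz, wx, wy, wz, grip, tx, ty, tz, wx, wy, wz, grip, ...]. A call has 1 to 12 rows; each row is the pose to reach, as a shift and turn from the pose commanded when the call began, along the tool's axes at that moment; what a row does not reach only later rows make up. A row lasts 1/12 s, in which the tool goes at most 41.7 mm and 7.16 degrees, less where a joint would pass 70% of its speed; a pose out of reach is approached as far as the arm can. A call with a gripper value outside its range is refused whole. The fingers move at their own pace and stop on an object; "force" is the grip in N (left out, the last holds). Time passes only in rows, so rows that repeat a pose let the fingers close. It gives the time, the measured TCP pose, the force and the opening at its end, in the units of the state.
- sense(): the state, without advancing time (a new reading comes with each control period).
- grab_frame(name): name is "scene" or "top"; returns a dict with "color" (384x512x3 uint8, blue, green, red), "vertical_fov" (degrees; the focal length in pixels is half the picture's height over the tangent of half this angle, whatever the lens; pixels are square), "cx", "cy" (the principal point, pixels), "world_from_camera" (4x4, takes a point from camera to world coordinates). Camera axes: x right, y down, z forward; pixel columns grow to the right and rows downward; lengths in mm; the calibration is good to about 2 mm. A picture is of the moment at which its call begins. There is no depth.
- sign_off(): hands the job in, once; it reports no verdict.
The state is a dict: "clock": time; "qpos": joint angles; "qvel": joint speeds; "joint_efforts": joint torques, N m; "eef_pos": TCP position; "tcp_rot": TCP orientation; "contact_force": force on the tool from outside, world axes, zero at the start; "wrist_torque": the same for the moment, N m; "opening": opening from 0.0 (shut) to 1.0 (fully open).
Only numpy, scipy, OpenCV 4.12 (cv2) and the standard library are available. Lean on these libraries where they do the work, as an engineer would, in place of code of your own. Each camera call takes 0.05 s, during which the arm holds its last target. There are 200 camera calls.

## Working session

There is one attempt and no reset: what is moved stays moved. The work goes in short steps, Python scripts to look and compute and a tool call to move; the robot and the scene stay as the last step left them, time stands still between calls to the robot, and variables do not carry over. Pictures are saved under pics/ and viewed, about 12 in all and at most 16, crops included, and the job is handed in when it is done.

Besides the shell and the picture viewer there is one more tool, called in YAML: its name, and indented under it one key for each argument. drive_tool: Moves the arm, as the interface text tells. Its arguments: {"type":"object","properties":{"targets":{"type":"array"},"force":{"type":"number"}},"required":["targets"]}

```bash
mkdir -p pics; python3 - <<'E'
from rig import *
import cv2,numpy as np
s=sense();print(s)
try: print(grip_point_offset)
except Exception as e: print(e)
for n in("scene","top"):
    f=grab_frame(n);cv2.imwrite(f"pics/{n}0.png",f["color"]);np.savez(n,T=f["world_from_camera"],c=[f["cx"],f["cy"],f["vertical_fov"]]);print(f["world_from_camera"],f["cx"],f["cy"],f["vertical_fov"])
E
```

```text
{'clock': 0.0, 'qpos': array([-1.11437582e+00,  3.53666913e-01,  1.63417020e+00, -3.15968588e-05,
        1.15519727e+00, -2.43420941e-03]), 'qvel': array([ 0.00046003, -0.00078386,  0.00035702, -0.00177836,  0.00046156,
        0.00011772]), 'joint_efforts': array([ 3.77557066e-03, -6.05237603e+01, -3.42058504e+01,  3.80653109e-04,
        9.47600172e-03, -5.51720632e-06]), 'eef_pos': array([ 276.62647521, -560.01010634,  303.13445932]), 'tcp_rot': array([-3.14015086e+00,  2.53791851e-05,  4.58867511e-01]), 'contact_force': array([-0.47250609,  0.45484837, -0.72119947]), 'wrist_torque': array([ 0.01101702, -0.00895663,  0.08597348]), 'opening': 0.9986040440094488}
53.900000000000006
[[ 5.58691572e-01  4.89653127e-01 -6.69405365e-01  1.13239342e+03]
 [ 8.29171923e-01 -3.47645861e-01  4.37739966e-01 -3.97626311e+02]
 [-1.83752614e-02 -7.99613763e-01 -6.00233437e-01  6.09061073e+02]
 [ 0.00000000e+00  0.00000000e+00  0.00000000e+00  1.00000000e+00]] 256.3775188327796 186.2559126736648 54.1723958834071
[[ 5.95245808e-03 -9.92281222e-01  1.23865025e-01  4.40150223e+02]
 [-9.99974403e-01 -6.39833876e-03 -3.20224128e-03  2.12974236e+01]
 [ 3.97005429e-03 -1.23842794e-01 -9.92293909e-01  8.73677197e+02]
 [ 0.00000000e+00  0.00000000e+00  0.00000000e+00  1.00000000e+00]] 259.6947426522861 189.68419631211245 56.09996333589057
```

View pics/top0.png

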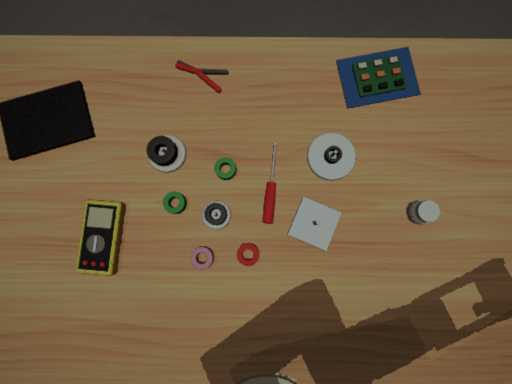

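View pics/scene0.png

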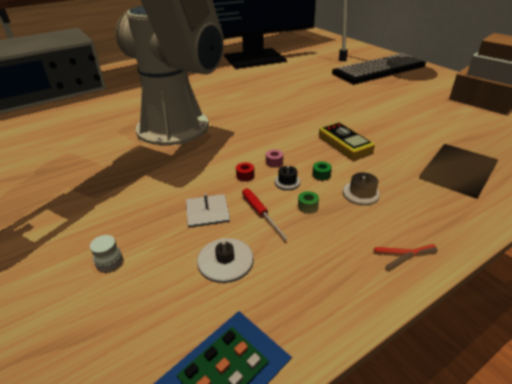

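The top view shows the small core on the wide stand (332,156), the large core on the mid stand (163,152) and the medium core on the narrow stand (216,214). The square stand at (315,223) is empty. I'll enlarge crops to measure them.

```bash
python3 - <<'E'
import cv2,numpy as np
a=cv2.imread("pics/top0.png")
def crop(x,y,w,h):
    c=cv2.resize(a[y:y+h,x:x+w],None,fx=6,fy=6,interpolation=cv2.INTER_CUBIC)
    c=cv2.convertScaleAbs(c,alpha=1.2,beta=30)
    for i in range(0,w,10):cv2.putText(c,str(x+i),(i*6,8),0,.3,(0,0,255));cv2.line(c,(i*6,0),(i*6,h*6),(0,255,255) ,1) if 0 else None
    for i in range(0,h,10):cv2.putText(c,str(y+i),(0,i*6+4),0,.3,(0,0,255))
    return c
L=np.vstack([crop(140,125,66,50),crop(185,190,66,50)]);R=np.vstack([crop(300,130,66,50),crop(282,197,66,50)])
cv2.imwrite("pics/crop0.png",np.hstack([L,R]))
E
```

```text
(no output)
```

View pics/crop0.png

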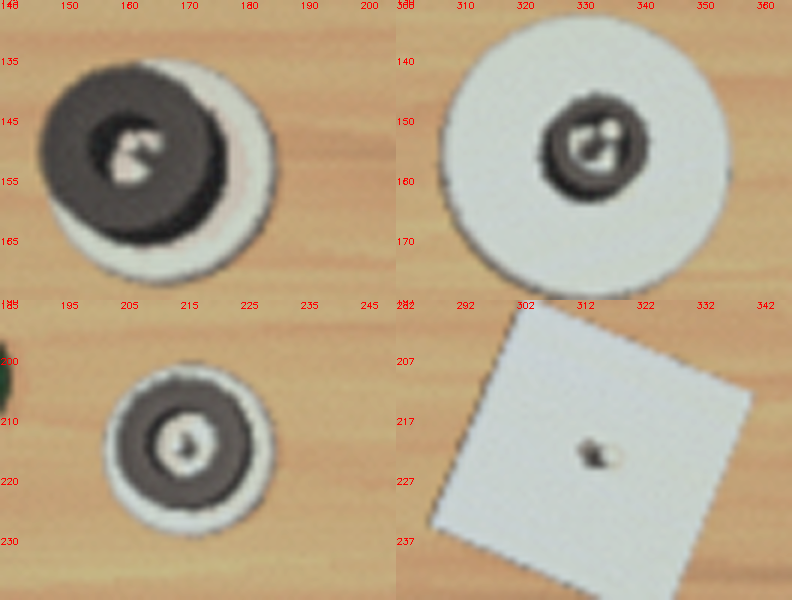

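```bash
cat > h.py <<'E'
import cv2,numpy as np
from scipy.optimize import minimize
def cam(n):
    d=np.load(n+".npz");return d["T"],d["c"]
def proj(P,n):
    T,(cx,cy,v)=cam(n);f=192/np.tan(np.radians(v)/2);q=(np.asarray(P,float)-T[:3,3])@T[:3,:3]
    return q[:,:2]/q[:,2:]*f+[cx,cy]
def back(u,v,z,n):
    T,(cx,cy,fv)=cam(n);f=192/np.tan(np.radians(fv)/2);d=T[:3,:3]@[(u-cx)/f,(v-cy)/f,1]
    return T[:3,3]+d*(z-T[2,3])/d[2]
def circ(x,y,r,z,sq=None):
    if sq is None:
        t=np.linspace(0,2*np.pi,73);p=np.c_[np.cos(t),np.sin(t)]*r
    else:
        t=sq+np.pi/4+np.arange(4)*np.pi/2;p=np.c_[np.cos(t),np.sin(t)]*r*2**.5
    return np.c_[p+[x,y],np.full(len(p),z)]
S=8
def fit(mask,x,y,r,z0,z1,n,sq=None):
    uv=proj([[x,y,z0]],n)[0].astype(int)-40
    M=cv2.resize(mask[uv[1]:uv[1]+80,uv[0]:uv[0]+80].astype(np.float32),None,fx=S,fy=S,interpolation=cv2.INTER_CUBIC)>.5
    def cost(p):
        a=p[2] if sq is not None else None
        q=proj(np.r_[circ(p[0],p[1],r,z0,a),circ(p[0],p[1],r,z1,a)],n)-uv+.5
        I=np.zeros(M.shape,np.uint8);cv2.fillConvexPoly(I,cv2.convexHull((q*S*16).astype(np.int32).reshape(-1,1,2)),1,shift=4)
        return np.sum((I>0)^M)/S/S
    p0=[x,y]+([sq] if sq is not None else []);o=minimize(cost,p0,method="Nelder-Mead",options=dict(initial_simplex=[p0]+[[v+(8 if i<2 else .2)*(i==j) for i,v in enumerate(p0)] for j in range(len(p0))]))
    return np.round(o.x,2),round(o.fun,1),M.sum()//S//S
E
python3 - <<'E'
from h import *
a=cv2.imread("pics/top0.png");h=cv2.cvtColor(a,cv2.COLOR_BGR2HSV)
b=a.astype(int)
gray=(h[...,1]<70)
def near(m,u,v,R):
    yy,xx=np.mgrid[:384,:512];m=m&((xx-u)**2+(yy-v)**2<R*R)
    m=cv2.morphologyEx(m.astype(np.uint8),cv2.MORPH_CLOSE,np.ones((3,3)))
    c,_=cv2.findContours(m,0,2);c=max(c,key=cv2.contourArea);o=np.zeros_like(m);cv2.drawContours(o,[c],-1,1,-1);return o
print([h[y,x].tolist() for y,x in((150,150),(156,312),(155,326),(120,250),(214,207))])
dark=gray&(h[...,2]<115)
for nm,u,v,r,z0,z1 in(("wide",332,156,60,0,10),("mid",166,154,47,0,10),("narrow",217,214,35,0,10)):
    x,y,_=back(u,v,10,"top");print(nm,fit(near(gray,u,v,32),x,y,r,z0,z1,"top"))
x,y,_=back(315,223,10,"top");print("sq",fit(near(gray,315,223,36),x,y,50,0,10,"top",.4))
for nm,u,v,r,z0,z1 in(("small",333,155,20,10,38),("large",162,151,34,10,46),("med",216,214,26,10,42)):
    x,y,_=back(u,v,z1,"top");print(nm,fit(near(dark,u,v,24),x,y,r,z0,z1,"top"))
for nm,u,v in(("sw",270,218),("sw",275,143)):print(nm,back(u,v,10,"top"))
for nm,u,v in(("gr",225,168),("gr",175,203),("pink",202,258),("red",248,254)):print(nm,back(u,v,32,"top"))
E
```

```text
[[12, 34, 38], [69, 12, 149], [9, 46, 39], [17, 119, 137], [21, 34, 52]]
wide (array([ 634.08, -156.53]), np.float64(56.2), np.int64(1842))
mid (array([638.71, 248.86]), np.float64(50.9), np.int64(1140))
narrow (array([487.26, 122.82]), np.float64(28.1), np.int64(660))
sq (array([ 468.19, -112.74,    1.17]), np.float64(32.0), np.int64(1781))
small (array([ 633.12, -155.46]), np.float64(13.3), np.int64(268))
large (array([637.42, 251.56]), np.float64(61.8), np.int64(729))
med (array([488.78, 122.16]), np.float64(54.4), np.int64(468))
sw [479.85629853  -6.5486436   10.        ]
sw [663.72635301 -18.38473632  10.        ]
gr [596.49092887 101.14331788  32.        ]
gr [512.52327155 216.65558694  32.        ]
pink [386.14943052 150.22451655  32.        ]
red [395.81794586  44.61784641  32.        ]
```

Core and stand centres agree to about 3 mm, and positions and spacing are plausible. The cycle will be: small to square, large to wide, medium to mid, small to narrow. First I turn to yaw 0 and move partway there.

drive_tool:
  targets: [0.02,-0.008,0.004,0,0,0.05,1,0.05,-0.02,0.01,0,0,0.12,1,0.085,-0.034,0.017,0,0,0.22,1,0.12,-0.049,0.025,0,0,0.33,1,0.155,-0.064,0.032,0,0,0.43,1,0.19,-0.078,0.04,0,0,0.4588,1,0.225,-0.092,0.047,0,0,0.4588,1,0.26,-0.107,0.054,0,0,0.4588,1,0.295,-0.121,0.061,0,0,0.4588,1,0.32,-0.131,0.067,0,0,0.4588,1,0.34,-0.139,0.071,0,0,0.4588,1,0.34,-0.139,0.071,0,0,0.4588,1]

```text
clock: 1.1
eef_pos: [521.9, -282.0, 231.6]
tcp_rot: [-3.14, 0.001, 0.003]
contact_force: [0.0, 0.4, -0.3]
opening: 1.003
```

drive_tool:
  targets: [0.015,-0.017,0.01,0,0,0,1,0.045,-0.051,0.029,0,0,0,1,0.075,-0.085,0.048,0,0,0,1,0.1,-0.114,0.064,0,0,0,1,0.1134,-0.129,0.073,0,0,0,1,0.1134,-0.129,0.073,0,0,0,1,0.1134,-0.129,0.073,0,0,0,1,0.1134,-0.129,0.073,0,0,0,1]

```text
clock: 1.77
eef_pos: [633.0, -156.6, 159.7]
tcp_rot: [3.141, 0.001, 0.0]
contact_force: [0.4, 0.0, 0.9]
opening: 1.002
```

```bash
python3 - <<'E'
from rig import *
import cv2
s=sense();print(s['eef_pos'],s['tcp_rot'],s['clock'])
a=grab_frame("scene")["color"][150:330,130:390];b=grab_frame("top")["color"][100:280,240:400]
import numpy as np
cv2.imwrite("pics/a1.png",np.hstack([cv2.resize(a,(780,540),interpolation=2)]))
cv2.imwrite("pics/sc1.png",grab_frame("scene")["color"])
E
```

```text
[ 632.98996491 -156.59482717  159.6553828 ] [3.14148088e+00 1.00551833e-03 4.37388113e-04] 1.7667
```

View pics/a1.png

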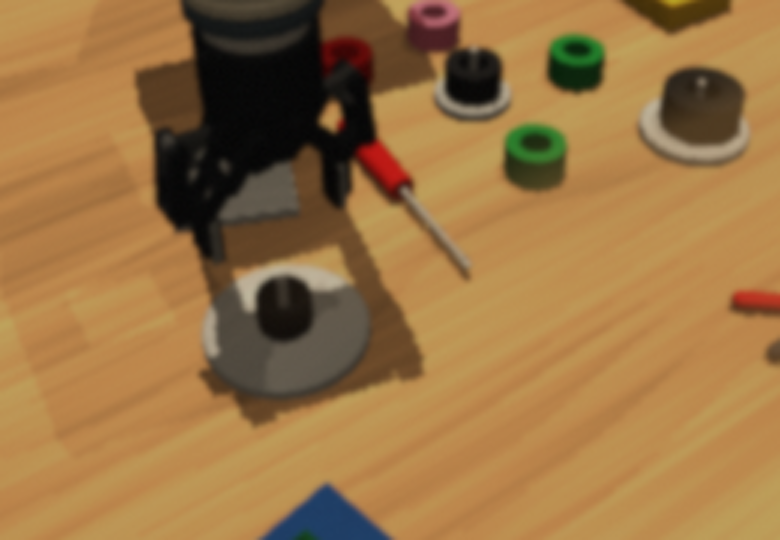

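The gripper hangs over the wide stand. The scene view shows spindle tips at crop pixels (284,277), (702,80) and (475,50), so I'll cross-check my positions against them.

```bash
python3 - <<'E'
from h import *
for n,u,v in(("wide",224.7,242.3),("mid",364,176.7),("narrow",288.3,166.7),("sq",206,196)):print(n,back(u,v,55,"scene"))
# top-view tips
for n,x,y in(("wide",634,-156.5),("mid",638.7,248.9),("narrow",487.3,122.8),("sq",468.2,-112.7)):print(n,proj([[x,y,10],[x,y,55]],"top").round(1).tolist())
E
```

```text
wide [ 635.89571677 -153.888584     55.        ]
mid [638.40088564 250.30681041  55.        ]
narrow [492.01810718 123.01168159  55.        ]
sq [ 476.97916735 -113.25856613   55.        ]
wide [[331.4, 155.2], [335.3, 151.0]]
mid [[165.7, 152.2], [160.7, 147.8]]
narrow [[216.0, 214.6], [213.7, 213.5]]
sq [[314.4, 223.2], [317.5, 222.5]]
```

drive_tool:
  targets: [0,0,0.015,0,0,0,1,0,0,0.035,0,0,0,1,0,0,0.055,0,0,0,1,0,0,0.068,0,0,0,1,0,0,0.076,0,0,0,1,0,0,0.076,0,0,0,0.7,0,0,0.076,0,0,0,0.5,0,0,0.076,0,0,0,0.3,0,0,0.076,0,0,0,0.3,0,0,0.076,0,0,0,0.3,0,0,0.076,0,0,0,0.3,0,0,0.076,0,0,0,0.3]
  force: 35

```text
clock: 2.92
eef_pos: [634.2, -156.4, 85.3]
tcp_rot: [3.141, -0.002, 0.0]
contact_force: [-2.1, -1.4, 7.0]
opening: 0.462
```

drive_tool:
  targets: [0,0,0,0,0,0,0.2,0,0,-0.005,0,0,0,0.2,0,0,-0.015,0,0,0,0.2,0,0,-0.03,0,0,0,0.2,0,0,-0.045,0,0,0,0.2,0,0,-0.06,0,0,0,0.2,0,0,-0.072,0,0,0,0.2,0,0,-0.08,0,0,0,0.2,0,0,-0.08,0,0,0,0.2]

```text
clock: 3.67
eef_pos: [634.5, -156.4, 166.2]
tcp_rot: [3.141, -0.003, 0.0]
contact_force: [0.9, 0.6, -1.0]
opening: 0.46
```

```bash
python3 - <<'E'
from rig import *
import cv2
s=sense();print(s['eef_pos'],s['opening'],s['contact_force'])
a=grab_frame("scene")["color"][130:310,130:330]
cv2.imwrite("pics/a2.png",cv2.resize(a,None,fx=3,fy=3,interpolation=2))
E
```

```text
[ 634.45071354 -156.38209088  166.23782874] 0.4596290483217024 [ 0.9468441   0.63455416 -1.0356065 ]
```

View pics/a2.png

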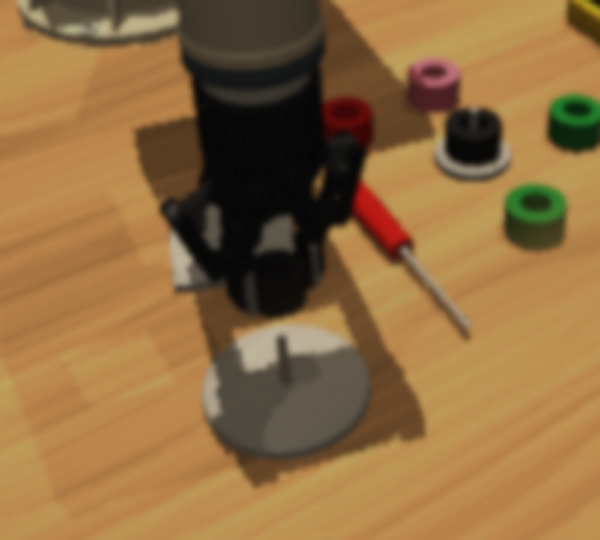

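The small core is held level and the wide stand is empty. Next I carry it over to the square stand.

drive_tool:
  targets: [-0.008,-0.002,0,0,0,0,0.2,-0.025,-0.0066,0,0,0,0,0.2,-0.05,-0.013,0,0,0,0,0.2,-0.08,-0.021,0,0,0,0,0.2,-0.11,-0.029,0,0,0,0,0.2,-0.135,-0.0355,0,0,0,0,0.2,-0.153,-0.04,0,0,0,0,0.2,-0.162,-0.0426,0,0,0,0,0.2,-0.1655,-0.0435,0,0,0,0,0.2,-0.1655,-0.0435,0.01,0,0,0,0.2,-0.1655,-0.0435,0.02,0,0,0,0.2,-0.1655,-0.0435,0.02,0,0,0,0.2]

```text
clock: 4.72
eef_pos: [468.1, -112.7, 141.8]
tcp_rot: [-3.141, 0.002, -0.0]
contact_force: [-0.4, -0.7, -1.7]
opening: 0.461
```

```bash
python3 - <<'E'
from rig import *
import cv2
s=sense();print(s['eef_pos'],s['opening'],s['contact_force'])
a=grab_frame("scene")["color"][90:250,140:300]
cv2.imwrite("pics/a3.png",cv2.resize(a,None,fx=3.5,fy=3.5,interpolation=2))
E
```

```text
[ 468.08455088 -112.70662458  141.79839868] 0.4614728529248807 [-0.39388836 -0.70090306 -1.70281015]
```

View pics/a3.png

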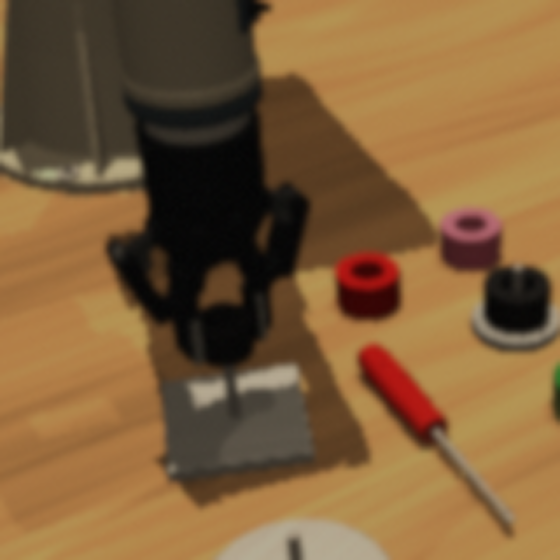

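```bash
python3 - <<'E'
from h import *
print(back(207.4,209.4,10,"scene"))
P=proj([[468,-112.7,10],[468,-112.7,55],[468,-112.7,68],[468,-112.7,96]],"scene");print(((P-[140,90])*3.5).round())
for z in(68,96):
  q=(proj(circ(468,-112.7,20,z),"scene")-[140,90])*3.5;print(q.min(0).round(),q.max(0).round())
E
```

```text
[ 473.18371035 -112.37977365   10.        ]
[[232. 414.]
 [226. 364.]
 [224. 349.]
 [219. 316.]]
[194. 331.] [253. 367.]
[189. 298.] [249. 334.]
```

drive_tool:
  targets: [0.0015,0,0.004,0,0,0,0.2,0.0015,0,0.012,0,0,0,0.2,0.0015,0,0.02,0,0,0,0.2,0.0015,0,0.028,0,0,0,0.2,0.0015,0,0.036,0,0,0,0.2,0.0015,0,0.044,0,0,0,0.2,0.0015,0,0.049,0,0,0,0.2,0.0015,0,0.052,0,0,0,0.2,0.0015,0,0.053,0,0,0,0.2,0.0015,0,0.053,0,0,0,0.2]

```text
clock: 5.6
eef_pos: [469.4, -112.6, 90.7]
tcp_rot: [-3.142, 0.0, -0.0]
contact_force: [-0.1, -0.6, -1.6]
opening: 0.463
```

drive_tool:
  targets: [0,0,0.002,0,0,0,0.2,0,0,0.004,0,0,0,0.2,0,0,0.005,0,0,0,0.2,0,0,0.0055,0,0,0,0.2,0,0,0.006,0,0,0,0.2,0,0,0.006,0,0,0,0.2]

```text
clock: 6.1
eef_pos: [469.5, -112.7, 85.3]
tcp_rot: [3.142, -0.0, -0.0]
contact_force: [-1.7, 0.0, 5.2]
opening: 0.465
```

It's touching the base at 5 N, so I release it.

drive_tool:
  targets: [0,0,0,0,0,0,0.55,0,0,0,0,0,0,0.65,0,0,0,0,0,0,0.8,0,0,0,0,0,0,0.8,0,0,0,0,0,0,0.8,0,0,-0.01,0,0,0,0.9,0,0,-0.03,0,0,0,1,0,0,-0.055,0,0,0,1,0,0,-0.075,0,0,0,1,0,0,-0.088,0,0,0,1,0,0,-0.095,0,0,0,1,0,0,-0.095,0,0,0,1]

```text
clock: 7.1
eef_pos: [470.3, -112.9, 181.7]
tcp_rot: [3.141, -0.003, -0.0]
contact_force: [0.2, 0.3, -1.2]
opening: 1.004
```

drive_tool:
  targets: [0.008,-0.016,0,0,0,0,1,0.02,-0.043,0,0,0,0,1,0.036,-0.078,0,0,0,0,1,0.053,-0.114,0,0,0,0,1,0.07,-0.15,0.003,0,0,0,1,0.087,-0.187,0.006,0,0,0,1,0.104,-0.224,0.01,0,0,0,1,0.121,-0.261,0.014,0,0,0,1,0.138,-0.297,0.018,0,0,0,1,0.153,-0.33,0.02,0,0,0,1,0.164,-0.353,0.02,0,0,0,1,0.1685,-0.363,0.02,0,0,0,1]

```text
clock: 8.1
eef_pos: [638.5, 253.6, 158.4]
tcp_rot: [-3.141, 0.0, 0.002]
contact_force: [-0.4, -1.1, -0.4]
opening: 1.0
```

```bash
python3 - <<'E'
from rig import *
from h import *
s=sense();print(s['eef_pos'],s['tcp_rot'],s['opening'],s['contact_force'])
a=grab_frame("top")["color"];b=grab_frame("scene")["color"]
print((proj([[634,-156.5,10],[634,-156.5,55]],"scene")),proj([[469.5,-112.7,38]],"top"))
A=cv2.convertScaleAbs(cv2.resize(a[125:265,280:370],None,fx=4,fy=4,interpolation=2),alpha=1.2,beta=20);B=cv2.resize(b[120:260,280:390],None,fx=4,fy=4,interpolation=2)
cv2.imwrite("pics/a4.png",np.hstack([A,B]))
E
```

```text
[638.53742793 253.57187009 158.36776345] [-3.14125189e+00  4.82345257e-04  2.10222813e-03] 1.0000380539727407 [-0.39279079 -1.13369134 -0.3785977 ]
[[224.64931732 257.29865834]
 [223.13660323 242.28093673]] [[316.27802794 222.21413446]]
```

View pics/a4.png

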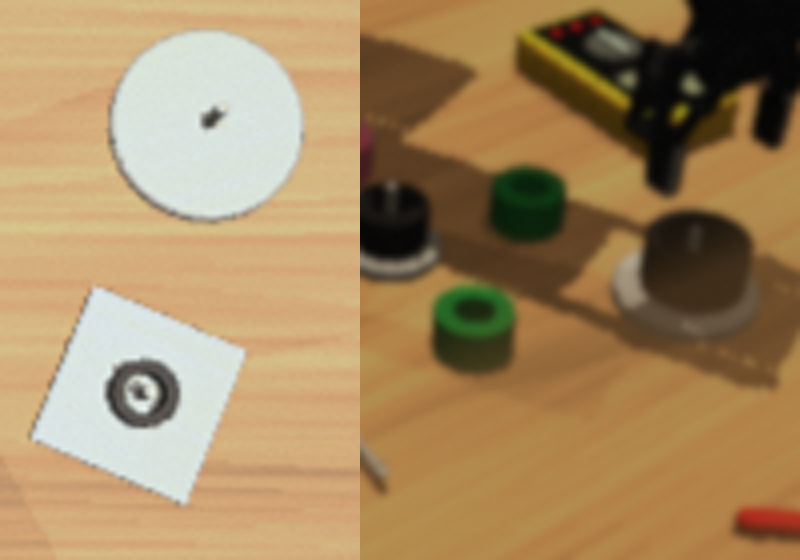

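The small core sits flat on the square stand with the spindle in its hole. In the crop its ring is at (142,393) and its spindle at (141,390). Next is the large core.

drive_tool:
  targets: [0,-0.001,0.01,0,0,0,1,0,-0.001,0.03,0,0,0,1,0,-0.001,0.05,0,0,0,1,0,-0.001,0.065,0,0,0,1,0,-0.001,0.075,0,0,0,1,0,-0.001,0.079,0,0,0,1,0,-0.001,0.079,0,0,0,1,0,-0.001,0.079,0,0,0,0.6,0,-0.001,0.079,0,0,0,0.6,0,-0.001,0.079,0,0,0,0.5,0,-0.001,0.079,0,0,0,0.5,0,-0.001,0.079,0,0,0,0.5]
  force: 60

```text
clock: 9.2
eef_pos: [638.7, 251.5, 82.5]
tcp_rot: [-3.141, -0.002, 0.0]
contact_force: [-0.3, -2.1, 7.0]
opening: 0.786
```

drive_tool:
  targets: [0,0,0,0,0,0,0.5,0,0,-0.004,0,0,0,0.5,0,0,-0.012,0,0,0,0.5,0,0,-0.025,0,0,0,0.5,0,0,-0.042,0,0,0,0.5,0,0,-0.06,0,0,0,0.5,0,0,-0.075,0,0,0,0.5,0,0,-0.085,0,0,0,0.5,0,0,-0.09,0,0,0,0.5,0,0,-0.09,0,0,0,0.5]

```text
clock: 10.03
eef_pos: [638.5, 251.6, 172.5]
tcp_rot: [-3.141, -0.002, 0.0]
contact_force: [-0.2, 0.5, -4.8]
opening: 0.79
```

```bash
python3 - <<'E'
from rig import *
from h import *
s=sense();print(s['eef_pos'],s['opening'],s['contact_force'])
b=grab_frame("scene")["color"]
x,y,z=s['eef_pos'];
q=proj(circ(x,y,34,z-72.5),"scene");print(((q.min(0)-[290,60])*3.5).round(),((q.max(0)-[290,60])*3.5).round())
cv2.imwrite("pics/a5.png",cv2.resize(b[60:220,290:450],None,fx=3.5,fy=3.5,interpolation=2))
E
```

```text
[638.48848187 251.55198218 172.51847433] 0.7895471825155113 [-0.18710519  0.46539274 -4.80134187]
[221. 330.] [321. 383.]
```

View pics/a5.png

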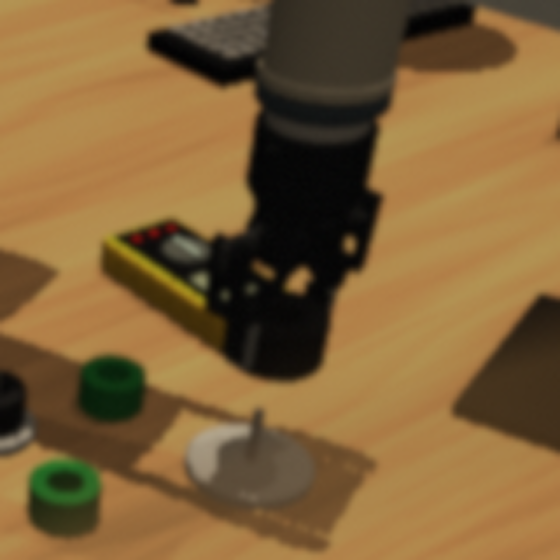

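drive_tool:
  targets: [0,0.005,0,0,0,0,0.5,0,0.018,0,0,0,0,0.5,0,0.04,0,0,0,0,0.5,0,0.07,0,0,0,0,0.5,0,0.105,0,0,0,0,0.5,-0.001,0.14,0,0,0,0,0.5,-0.001,0.175,0,0,0,0,0.5,-0.002,0.21,0,0,0,0,0.5,-0.002,0.24,0,0,0,0,0.5,-0.002,0.265,0,0,0,0,0.5,-0.002,0.285,0,0,0,0,0.5,-0.002,0.3,0,0,0,0,0.5]

```text
clock: 11.08
eef_pos: [634.9, -51.7, 170.0]
tcp_rot: [3.141, 0.002, -0.002]
contact_force: [0.0, -0.3, -5.7]
opening: 0.785
```

drive_tool:
  targets: [0,0.015,0,0,0,0,0.5,-0.001,0.035,0,0,0,0,0.5,-0.001,0.058,0,0,0,0,0.5,-0.002,0.08,0,0,0,0,0.5,-0.002,0.096,0,0,0,0,0.5,-0.002,0.104,0,0,0,0,0.5,-0.002,0.1075,0,0,0,0,0.5,-0.002,0.1075,0.01,0,0,0,0.5,-0.002,0.1075,0.025,0,0,0,0.5,-0.002,0.1075,0.032,0,0,0,0.5,-0.002,0.1075,0.032,0,0,0,0.5,-0.002,0.1075,0.032,0,0,0,0.5]

```text
clock: 12.08
eef_pos: [633.6, -155.2, 138.1]
tcp_rot: [-3.141, 0.002, 0.001]
contact_force: [-0.1, 0.2, -4.2]
opening: 0.785
```

```bash
python3 - <<'E'
from rig import *
from h import *
s=sense();print(s['eef_pos'],s['opening'],s['contact_force'])
b=grab_frame("scene")["color"]
x,y,z=s['eef_pos'];
q=proj(circ(x,y,34,z-72.5),"scene");print(((q.min(0)-[150,140])*3.5).round(),((q.max(0)-[150,140])*3.5).round())
cv2.imwrite("pics/a6.png",cv2.resize(b[140:300,150:310],None,fx=3.5,fy=3.5,interpolation=2))
E
```

```text
[ 633.64269394 -155.21358412  138.09427081] 0.7853565694197776 [-0.06706439  0.15680795 -4.15804334]
[198. 304.] [315. 387.]
```

View pics/a6.png

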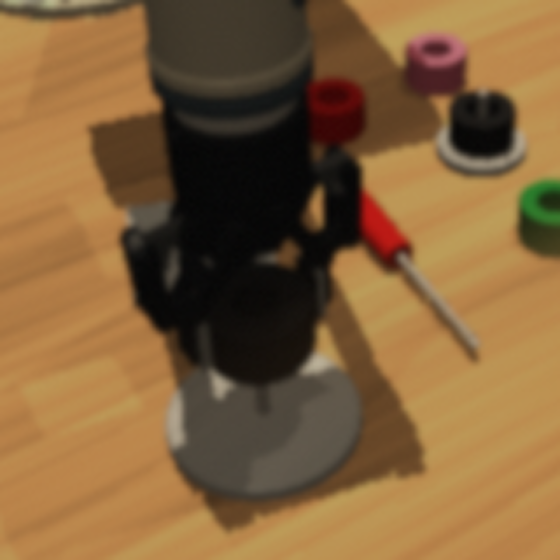

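Core and spindle line up, so I lower it.

drive_tool:
  targets: [0,0,0.004,0,0,0,0.5,0,0,0.012,0,0,0,0.5,0,0,0.02,0,0,0,0.5,0,0,0.028,0,0,0,0.5,0,0,0.036,0,0,0,0.5,0,0,0.043,0,0,0,0.5,0,0,0.048,0,0,0,0.5,0,0,0.05,0,0,0,0.5,0,0,0.051,0,0,0,0.5,0,0,0.052,0,0,0,0.5,0,0,0.053,0,0,0,0.5,0,0,0.053,0,0,0,0.5]

```text
clock: 13.13
eef_pos: [634.1, -156.2, 86.1]
tcp_rot: [3.142, -0.0, -0.0]
contact_force: [0.5, 0.6, -4.3]
opening: 0.789
```

drive_tool:
  targets: [0,0,0.001,0,0,0,0.5,0,0,0.002,0,0,0,0.5,0,0,0.003,0,0,0,0.5,0,0,0.0035,0,0,0,0.5,0,0,0.004,0,0,0,0.5,0,0,0.004,0,0,0,0.5]

```text
clock: 13.63
eef_pos: [634.0, -156.2, 82.5]
tcp_rot: [-3.142, -0.0, -0.0]
contact_force: [-3.0, 0.5, 3.6]
opening: 0.789
```

Contact is made: force went from -4.3 to +3.6 N, and z is 82.5 as at pick-up. Releasing.

drive_tool:
  targets: [0,0,0,0,0,0,0.85,0,0,0,0,0,0,0.95,0,0,0,0,0,0,1,0,0,0,0,0,0,1,0,0,0,0,0,0,1,0,0,-0.006,0,0,0,1,0,0,-0.018,0,0,0,1,0,0,-0.035,0,0,0,1,0,0,-0.055,0,0,0,1,0,0,-0.075,0,0,0,1,0,0,-0.09,0,0,0,1,0,0,-0.1,0,0,0,1]

```text
clock: 14.63
eef_pos: [634.8, -156.4, 185.0]
tcp_rot: [3.141, -0.003, 0.0]
contact_force: [-0.7, -0.1, -0.1]
opening: 1.0
```

drive_tool:
  targets: [-0.008,-0.015,0,0,0,0,1,-0.022,-0.042,0,0,0,0,1,-0.038,-0.073,0,0,0,0,1,-0.055,-0.105,0,0,0,0,1,-0.072,-0.138,0,0,0,0,1,-0.09,-0.172,0.005,0,0,0,1,-0.107,-0.205,0.01,0,0,0,1,-0.122,-0.234,0.015,0,0,0,1,-0.135,-0.258,0.02,0,0,0,1,-0.143,-0.273,0.022,0,0,0,1,-0.1455,-0.2785,0.022,0,0,0,1,-0.1455,-0.2785,0.022,0,0,0,1]

```text
clock: 15.63
eef_pos: [488.1, 123.3, 160.3]
tcp_rot: [-3.142, -0.0, 0.002]
contact_force: [0.0, 0.1, 0.2]
opening: 1.001
```

```bash
python3 - <<'E'
from rig import *
from h import *
s=sense();print(s['eef_pos'],s['tcp_rot'],s['opening'])
a=grab_frame("top")["color"];b=grab_frame("scene")["color"]
A=cv2.convertScaleAbs(cv2.resize(a[115:255,290:370],None,fx=4,fy=4,interpolation=2),alpha=1.2,beta=20);B=cv2.resize(b[100:240,240:360],None,fx=4,fy=4,interpolation=2)
cv2.imwrite("pics/a7.png",np.hstack([A,B]))
E
```

```text
[488.10529659 123.30277466 160.28870537] [-3.14151833e+00 -1.48506399e-04  1.99602851e-03] 1.0010883814552136
```

View pics/a7.png

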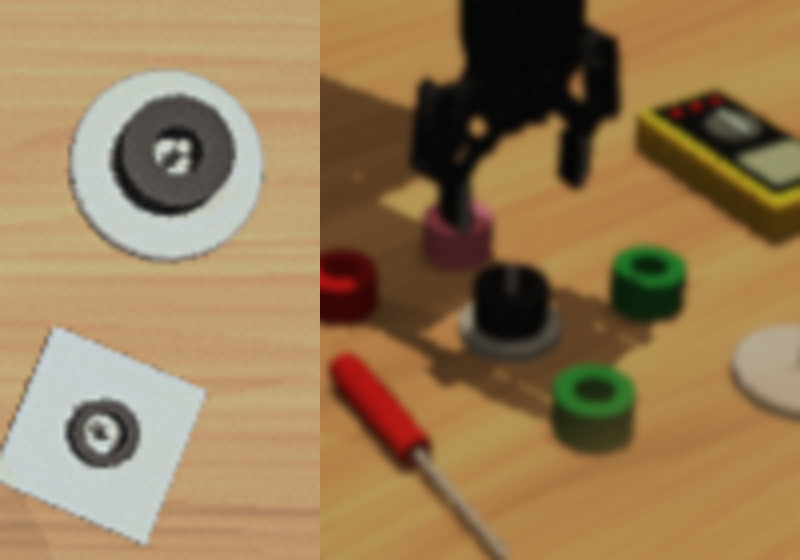

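The large core is on the wide stand, flat and centred, and the small one is still on the square stand. Now the medium core.

drive_tool:
  targets: [0,0,0.01,0,0,0,1,0,0,0.03,0,0,0,1,0,0,0.05,0,0,0,1,0,0,0.065,0,0,0,1,0,0,0.074,0,0,0,1,0,0,0.077,0,0,0,1,0,0,0.077,0,0,0,0.8,0,0,0.077,0,0,0,0.6,0,0,0.077,0,0,0,0.4,0,0,0.077,0,0,0,0.35,0,0,0.077,0,0,0,0.35,0,0,0.077,0,0,0,0.35]
  force: 45

```text
clock: 16.73
eef_pos: [489.1, 122.3, 83.9]
tcp_rot: [-3.141, -0.002, 0.0]
contact_force: [-1.2, -2.6, 7.1]
opening: 0.6
```

drive_tool:
  targets: [0,0,0,0,0,0,0.35,0,0,0,0,0,0,0.35,0,0,-0.005,0,0,0,0.35,0,0,-0.015,0,0,0,0.35,0,0,-0.03,0,0,0,0.35,0,0,-0.048,0,0,0,0.35,0,0,-0.066,0,0,0,0.35,0,0,-0.08,0,0,0,0.35,0,0,-0.088,0,0,0,0.35,0,0,-0.09,0,0,0,0.35,0,0,-0.09,0,0,0,0.35]

```text
clock: 17.65
eef_pos: [488.7, 122.4, 173.6]
tcp_rot: [-3.141, -0.001, 0.0]
contact_force: [0.4, 0.4, -2.6]
opening: 0.602
```

drive_tool:
  targets: [0.006,-0.005,0,0,0,0,0.35,0.02,-0.017,0,0,0,0,0.35,0.042,-0.0355,0,0,0,0,0.35,0.068,-0.0575,0,0,0,0,0.35,0.095,-0.08,0,0,0,0,0.35,0.118,-0.1,0,0,0,0,0.35,0.135,-0.1145,0,0,0,0,0.35,0.146,-0.1235,0,0,0,0,0.35,0.15,-0.127,0.005,0,0,0,0.35,0.15,-0.127,0.018,0,0,0,0.35,0.15,-0.127,0.03,0,0,0,0.35,0.15,-0.127,0.032,0,0,0,0.35]

```text
clock: 18.65
eef_pos: [635.8, 247.9, 136.7]
tcp_rot: [3.139, 0.006, -0.0]
contact_force: [-1.0, 0.1, -2.4]
opening: 0.602
```

```bash
python3 - <<'E'
from rig import *
from h import *
s=sense();print(s['eef_pos'],s['opening'],s['contact_force'])
b=grab_frame("scene")["color"]
x,y,z=s['eef_pos'];
q=proj(circ(x,y,26,z-73.9),"scene");print(((q.min(0)-[290,60])*3.5).round(),((q.max(0)-[290,60])*3.5).round())
cv2.imwrite("pics/a8.png",cv2.resize(b[60:220,290:450],None,fx=3.5,fy=3.5,interpolation=2))
E
```

```text
[635.77114038 247.94999303 136.74846787] 0.6024475553514058 [-1.04396351  0.05948455 -2.43639462]
[219. 379.] [293. 420.]
```

View pics/a8.png

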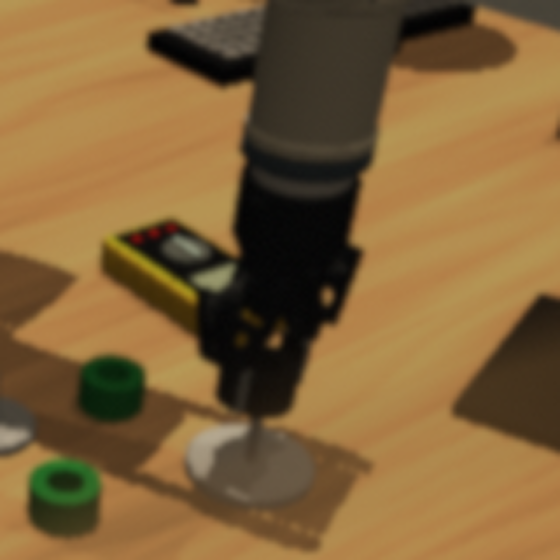

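Aligned over the mid stand's spindle; lowering.

drive_tool:
  targets: [0,0,0.002,0,0,0,0.35,0,0,0.008,0,0,0,0.35,0,0,0.017,0,0,0,0.35,0,0,0.026,0,0,0,0.35,0,0,0.035,0,0,0,0.35,0,0,0.043,0,0,0,0.35,0,0,0.048,0,0,0,0.35,0,0,0.051,0,0,0,0.35,0,0,0.052,0,0,0,0.35,0,0,0.053,0,0,0,0.35,0,0,0.053,0,0,0,0.35,0,0,0.053,0,0,0,0.35]

```text
clock: 19.7
eef_pos: [638.7, 249.4, 88.3]
tcp_rot: [-3.141, -0.001, 0.0]
contact_force: [0.2, 0.2, -2.6]
opening: 0.6
```

drive_tool:
  targets: [0,0,0.001,0,0,0,0.35,0,0,0.002,0,0,0,0.35,0,0,0.003,0,0,0,0.35,0,0,0.004,0,0,0,0.35,0,0,0.004,0,0,0,0.35]

```text
clock: 20.12
eef_pos: [638.5, 249.3, 84.0]
tcp_rot: [-3.142, -0.0, -0.0]
contact_force: [-0.5, -0.6, -0.2]
opening: 0.601
```

Just touching; I'll press 0.5 mm more, release and rise.

drive_tool:
  targets: [0,0,0.0007,0,0,0,0.35,0,0,0.0007,0,0,0,0.35,0,0,0.0007,0,0,0,0.7,0,0,0.0007,0,0,0,0.8,0,0,0.0007,0,0,0,0.95,0,0,0.0007,0,0,0,0.95,0,0,0.0007,0,0,0,1,0,0,-0.008,0,0,0,1,0,0,-0.025,0,0,0,1,0,0,-0.05,0,0,0,1,0,0,-0.075,0,0,0,1,0,0,-0.09,0,0,0,1]

```text
clock: 21.12
eef_pos: [639.4, 249.7, 177.2]
tcp_rot: [-3.141, -0.003, -0.0]
contact_force: [0.5, 0.7, -0.3]
opening: 1.001
```

drive_tool:
  targets: [-0.008,0.016,0,0,0,0,1,-0.02,0.043,0,0,0,0,1,-0.036,0.078,0,0,0,0,1,-0.053,0.114,0,0,0,0,1,-0.07,0.15,0,0,0,0,1,-0.087,0.187,0.003,0,0,0,1,-0.104,0.224,0.006,0,0,0,1,-0.121,0.261,0.01,0,0,0,1,-0.138,0.297,0.014,0,0,0,1,-0.153,0.33,0.014,0,0,0,1,-0.165,0.353,0.014,0,0,0,1,-0.169,0.362,0.014,0,0,0,1]

```text
clock: 22.12
eef_pos: [467.8, -115.1, 160.4]
tcp_rot: [3.141, 0.0, -0.002]
contact_force: [0.5, 1.0, -0.1]
opening: 0.995
```

drive_tool:
  targets: [0,0,0,0,0,0,1,0,0,0.01,0,0,0,1,0,0,0.03,0,0,0,1,0,0,0.05,0,0,0,1,0,0,0.067,0,0,0,1,0,0,0.076,0,0,0,1,0,0,0.076,0,0,0,1,0,0,0.076,0,0,0,0.7,0,0,0.076,0,0,0,0.5,0,0,0.076,0,0,0,0.25,0,0,0.076,0,0,0,0.2,0,0,0.076,0,0,0,0.2]
  force: 35

```text
clock: 23.12
eef_pos: [470.1, -112.7, 85.0]
tcp_rot: [3.141, -0.002, -0.0]
contact_force: [-0.8, 2.5, 6.3]
opening: 0.462
```

drive_tool:
  targets: [0,0,0,0,0,0,0.2,0,0,0,0,0,0,0.2,0,0,0,0,0,0,0.2,0,0,-0.005,0,0,0,0.2,0,0,-0.015,0,0,0,0.2,0,0,-0.03,0,0,0,0.2,0,0,-0.048,0,0,0,0.2,0,0,-0.066,0,0,0,0.2,0,0,-0.08,0,0,0,0.2,0,0,-0.088,0,0,0,0.2,0,0,-0.09,0,0,0,0.2,0,0,-0.09,0,0,0,0.2]

```text
clock: 24.12
eef_pos: [469.7, -112.8, 174.6]
tcp_rot: [3.141, -0.001, -0.0]
contact_force: [-0.7, -0.5, -1.7]
opening: 0.459
```

```bash
python3 - <<'E'
from rig import *
from h import *
s=sense();print(s['eef_pos'],s['opening'],s['contact_force'])
a=grab_frame("top")["color"];b=grab_frame("scene")["color"]
A=cv2.convertScaleAbs(cv2.resize(a[120:250,135:245],None,fx=4,fy=4,interpolation=2),alpha=1.2,beta=20);B=cv2.resize(b[90:220,165:245],None,fx=4,fy=4,interpolation=2)
cv2.imwrite("pics/a9.png",np.hstack([A,B]))
E
```

```text
[ 469.67331628 -112.76851319  174.58958642] 0.45854789985289246 [-0.65374815 -0.48471118 -1.71555724]
```

View pics/a9.png

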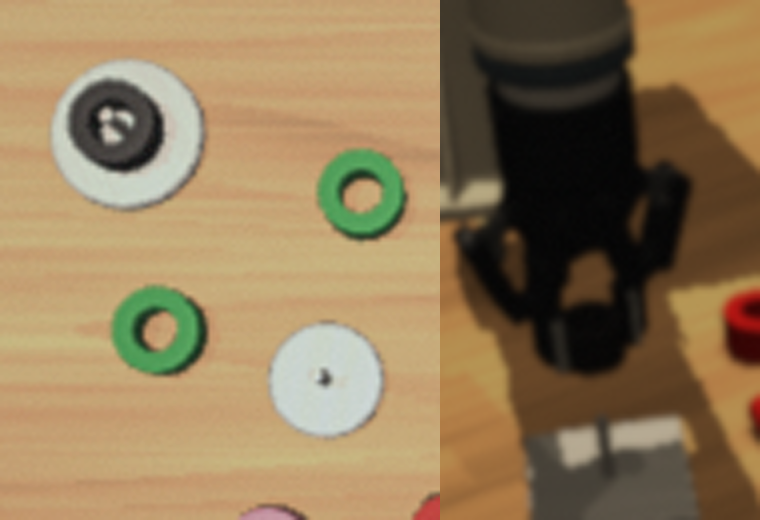

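The medium core is on the mid stand, in place and flat. The small core is held again and the narrow stand is empty. I carry the small core there.

drive_tool:
  targets: [0.001,-0.006,0,0,0,0,0.2,0.002,-0.02,0,0,0,0,0.2,0.004,-0.045,0,0,0,0,0.2,0.006,-0.076,0,0,0,0,0.2,0.009,-0.11,0,0,0,0,0.2,0.012,-0.144,0,0,0,0,0.2,0.014,-0.175,0,0,0,0,0.2,0.016,-0.201,0,0,0,0,0.2,0.0175,-0.22,0,0,0,0,0.2,0.0185,-0.231,0,0,0,0,0.2,0.0185,-0.2347,0,0,0,0,0.2,0.0185,-0.2347,0,0,0,0,0.2]

```text
clock: 25.22
eef_pos: [487.6, 122.4, 173.4]
tcp_rot: [3.141, 0.001, 0.001]
contact_force: [0.1, 0.1, -1.0]
opening: 0.462
```

drive_tool:
  targets: [0,0,0.005,0,0,0,0.2,0,0,0.015,0,0,0,0.2,0,0,0.025,0,0,0,0.2,0,0,0.03,0,0,0,0.2,0,0,0.032,0,0,0,0.2,0,0,0.032,0,0,0,0.2]

```text
clock: 25.72
eef_pos: [487.5, 121.5, 140.9]
tcp_rot: [3.141, 0.002, -0.001]
contact_force: [-0.3, 1.1, -2.1]
opening: 0.463
```

```bash
python3 - <<'E'
from rig import *
from h import *
s=sense();print(s['eef_pos'],s['opening'],s['contact_force'])
b=grab_frame("scene")["color"]
x,y,z=s['eef_pos'];
q=proj(circ(x,y,20,z-75.3),"scene");print(((q.min(0)-[230,90])*4).round(),((q.max(0)-[230,90])*4).round())
q=proj(circ(488,122,35,10),"scene");print(((q.min(0)-[230,90])*4).round(),((q.max(0)-[230,90])*4).round())
cv2.imwrite("pics/a10.png",cv2.resize(b[90:220,230:360],None,fx=4,fy=4,interpolation=2))
E
```

```text
[487.52128732 121.50582438 140.91447115] 0.46336825779452023 [-0.25785481  1.08181485 -2.08745087]
[197. 274.] [258. 308.]
[175. 330.] [278. 391.]
```

View pics/a10.png

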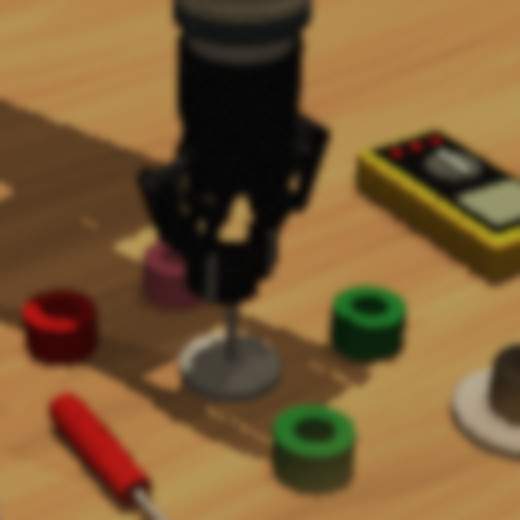

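Aligned within the hole's clearance; lowering.

drive_tool:
  targets: [0.0005,0,0.003,0,0,0,0.2,0.0005,0,0.01,0,0,0,0.2,0.0005,0,0.018,0,0,0,0.2,0.0005,0,0.026,0,0,0,0.2,0.0005,0,0.034,0,0,0,0.2,0.0005,0,0.042,0,0,0,0.2,0.0005,0,0.048,0,0,0,0.2,0.0005,0,0.051,0,0,0,0.2,0.0005,0,0.053,0,0,0,0.2,0.0005,0,0.053,0,0,0,0.2]

```text
clock: 26.6
eef_pos: [488.3, 122.0, 88.5]
tcp_rot: [3.141, 0.001, -0.0]
contact_force: [0.3, -0.8, -0.9]
opening: 0.463
```

drive_tool:
  targets: [0,0,0.001,0,0,0,0.2,0,0,0.002,0,0,0,0.2,0,0,0.003,0,0,0,0.2,0,0,0.004,0,0,0,0.2,0,0,0.004,0,0,0,0.2]

```text
clock: 27.02
eef_pos: [488.6, 122.1, 85.0]
tcp_rot: [-3.141, -0.0, -0.0]
contact_force: [0.4, -0.9, -1.0]
opening: 0.461
```

drive_tool:
  targets: [0,0,0.0005,0,0,0,0.2,0,0,0.001,0,0,0,0.2,0,0,0.001,0,0,0,0.2,0,0,0.001,0,0,0,0.2]

```text
clock: 27.35
eef_pos: [488.6, 122.1, 84.9]
tcp_rot: [-3.141, -0.0, 0.0]
contact_force: [-4.2, -1.0, 15.2]
opening: 0.457
```

drive_tool:
  targets: [0,0,-0.0005,0,0,0,0.2,0,0,-0.0005,0,0,0,0.55,0,0,-0.0005,0,0,0,0.65,0,0,-0.0005,0,0,0,0.8,0,0,-0.0005,0,0,0,0.9,0,0,-0.0005,0,0,0,0.9,0,0,-0.008,0,0,0,1,0,0,-0.025,0,0,0,1,0,0,-0.05,0,0,0,1,0,0,-0.08,0,0,0,1,0,0,-0.11,0,0,0,1,0,0,-0.13,0,0,0,1]

```text
clock: 28.35
eef_pos: [489.0, 122.1, 216.9]
tcp_rot: [-3.141, -0.002, -0.0]
contact_force: [0.2, 0.9, -0.4]
opening: 1.003
```

drive_tool:
  targets: [0,0.02,0,0,0,0,1,0,0.05,0,0,0,0,1,0,0.085,0,0,0,0,1,0,0.12,-0.01,0,0,0,1,0,0.155,-0.02,0,0,0,1,0,0.19,-0.03,0,0,0,1,0,0.225,-0.04,0,0,0,1,0,0.26,-0.05,0,0,0,1,0,0.29,-0.05,0,0,0,1,0,0.315,-0.05,0,0,0,1,0,0.33,-0.05,0,0,0,1,0,0.33,-0.05,0,0,0,1]

```text
clock: 29.35
eef_pos: [488.4, -210.6, 264.5]
tcp_rot: [3.141, -0.001, -0.003]
contact_force: [-0.6, 1.1, 0.6]
opening: 1.002
```

drive_tool:
  targets: [0,0.02,0,0,0,0,1,-0.02,0.05,0,0,0,0,1,-0.04,0.085,0,0,0,0,1,-0.06,0.12,0,0,0,0,1,-0.08,0.15,0,0,0,0,1,-0.09,0.17,0,0,0,0,1,-0.1,0.18,0,0,0,0,1,-0.1,0.18,0,0,0,0,1,-0.1,0.18,0,0,0,0,1,-0.1,0.18,0,0,0,0,1]

```text
clock: 30.18
eef_pos: [388.9, -387.0, 264.0]
tcp_rot: [-3.141, -0.0, 0.0]
contact_force: [0.2, 0.1, -0.4]
opening: 1.001
```

```bash
python3 - <<'E'
from rig import *
from h import *
s=sense();print(s['eef_pos'],s['opening'],s['contact_force'],abs(s['qvel']).max())
a=grab_frame("top")["color"];b=grab_frame("scene")["color"]
A=cv2.resize(a[125:285,70:450],None,fx=2.1,fy=2.1,interpolation=2);B=cv2.resize(b[120:285,80:460],(A.shape[1],347),interpolation=2)
cv2.imwrite("pics/a11.png",np.vstack([A,B])[:600])
E
```

```text
[ 388.93512849 -386.95098807  264.01601745] 1.0011240634930632 [ 0.18309982  0.08772382 -0.37997202] 0.013066516622036114
```

View pics/a11.png

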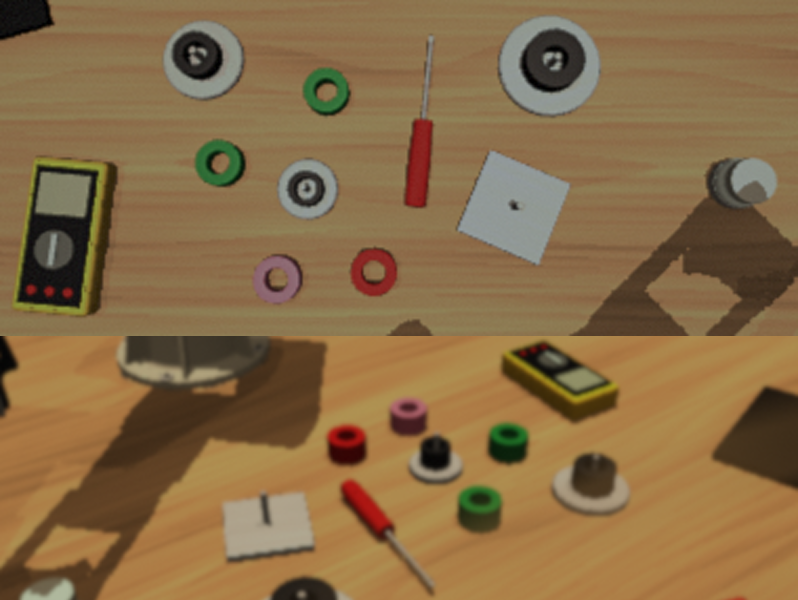

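All three cores sit flat on their own stands: large on wide (550,62), medium on mid (197,55), small on narrow (307,188). The square stand is empty and the bystanders haven't moved, so I'm handing in.

```bash
python3 -c "
from rig import *
print(sign_off())"
```

```text
the job is handed in; nothing more can be done
None
```

All three cores are on their own stands: the large core on the wide stand, the medium on the mid stand and the small on the narrow stand. I parked the small core on the square stand first, then moved the large and the medium, and brought the small one to the narrow stand last. The square stand is empty again. I handed the job in at about 30 s, and `sign_off()` gave no verdict.

- **Final view:** both cameras show the small and medium cores flat on their bases with the spindles through the holes. The large core is cut off in the last scene picture, so its check rests on the top views. The multimeter, jar, screwdriver and coloured look-alikes look unmoved, and the arm is clear with about 0 N on the tool.
- **Setting down:** each core was lowered to contact before release. The last one, the small core on the narrow stand, pressed with about 15 N for a moment, and I eased it back before opening the fingers.
- **Where the checks disagreed:** the scene camera put the spindles 2–5 mm off the top camera, and one coarse reading of the square stand was 9 mm off. I mostly used the top camera, which stayed well inside the hole clearance. I did not measure the final core positions numerically, only by eye in the pictures.

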